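# Slide the tin through the narrow mouth of its stand

## Robot

A 6-joint arm with a two-finger parallel gripper is mounted at the origin on a cart in front of the work surface, level with it; the furniture and walls round the work are solid. World frame = base frame: x ahead of the robot, y to its left, z up, the work surface at z = 0. Lengths are in m, angles in rad, forces in N, time in s.
With the tool pointing down it reaches from about 0.425 to 0.95 m from the base axis. Payload 3.5 kg.
Tool frame: the origin (TCP) lies on the centre line of the jaws, within the pads' length; the fingertips stand 14 mm ahead of it and the grasp point (between the pads) lies 5 mm behind it (ctrl.finger_overhang is the distance from the TCP to the fingertips, in m); z points along the fingers, y is the line along which they close (so a half turn about z gives the same grasp; the last joint's range is limited). The gripper opens to 85 mm and grips with 20 to 120 N. Pads are 22 mm wide; open, the fingers measure 114 mm over their backs; the gripper's body (76 mm by 85 mm) begins 54 mm behind the grasp point. The pads swing forward as they close: fully open they stand 13 mm farther back than shut.
Start: joints at [1.11, 0.286, 1.577, -0, 1.279, -0.15], TCP at [0.206, 0.643, 0.245] pointing down, gripper open.
Joint ranges: [-2.77, 2.77], [-0.9, 2.22], [0.21, 2.48], [-1.53, 4.67], [0.24, 2.81], [-2.84, 2.84]. Speed limits (rad/s): [2.79, 2.79, 3.14, 3.14, 3.14, 3.14].

## Interface

Orientations are given as a unit quaternion [x, y, z, w].
In Python, from plant import ctrl gives the robot as it stands.
- The arm moves only by the tool send_rows, never from a script. Its argument "moves" is text: rows parted by semicolons, each of 7 numbers parted by spaces: the turn, a rotation vector about the tool's x, y, z in units of 360 degrees (1.0 is 360 degrees), then the shift along the tool's x, y, z in units of 20 cm (1.0 is 20 cm), then the gripper's target within -1 to 1 (fully open at 1, half-way at 0, shut at -1). A call has 1 to 12 rows; each row is the pose to reach, as a shift and turn from the pose commanded when the call began, along the tool's axes at that moment, turning the shorter way round; what a row does not reach only later rows make up. A row lasts 1/8 s, in which the tool goes at most 62.5 mm and 10.7 degrees, less where a joint would pass 70% of its speed; a pose out of reach is approached as far as the arm can. A call with a number of a shift or a turn outside -1 to 1 is refused whole. A call with a gripper value outside its range is refused whole. The fingers move at their own pace and stop on an object; "newtons" is the grip in N (left out, the last holds). Time passes only in rows, so rows that repeat a pose let the fingers close. It gives the time, the measured TCP pose, the force, the opening and the grip force at its end, in the units of the state.
- ctrl.get_state(): the state, without advancing time (a new reading comes with each control period).
- ctrl.read_camera(name): name is "scene" or "top"; returns a dict with "image" (480x640x3 uint8, red, green, blue), "fovy" (degrees; the focal length in pixels is half the picture's height over the tangent of half this angle, whatever the lens; pixels are square), "cx", "cy" (the principal point, pixels), "distortion" ([k1, k2, p1, p2, k3] as OpenCV has them; the pictures are not rectified), "extrinsics" (4x4, takes a point from camera to world coordinates). Camera axes: x right, y up, looking along -z (the intrinsics and any distortion apply to the point x, -y, -z); pixel columns grow to the right and rows downward; lengths in m; the calibration is good to about 2 mm. A picture is of the moment at which its call begins. There is no depth.
- ctrl.sign_off(): hands the job in; it is judged then, once.
The state is a dict: "time": time; "qpos": joint angles; "dq": joint speeds; "joint_efforts": joint torques, N m; "eef_pos": TCP position; "tcp_rot": TCP orientation; "contact_force": force on the tool from outside, world axes, zero at the start; "wrist_torque": the same for the moment, N m; "opening": opening from 0.0 (shut) to 1.0 (fully open); "finger_force": force on a finger pad.
Only numpy, scipy, OpenCV 4.12 (cv2) and the standard library are available. Lean on these libraries where they do the work, as an engineer would, in place of code of your own. Each camera call takes 0.05 s, during which the arm holds its last target. There are 200 camera calls.

## Task

Put the food tin away in the low wooden stand: push it along the worktop with the fingertips, through the narrow mouth between the two brass-topped posts, until the whole tin is inside the stand, behind the posts. Only push it: never lift it off the worktop or tip it over, and do not disturb the other things standing around.

Things in the scene. Friction and masses are not known exactly. Their poses are not given: they have to be found in the camera images.
- tin_mid (a point): Centre of the food tin, half-way up (29 mm above its underside). The tin is a closed upright cylinder with a silvery metal top and a pale wrapper with a green picture, 76 mm in diameter, 58 mm high, about 0.35 kg, standing loose on the worktop in front of the stand. Its own z axis points up.
- tin_stand: Low wooden stand, fixed to the worktop (placed and turned anew in each run). Origin: on the worktop, midway between the two posts of its mouth; x points through the mouth into the stand, y along the line of the posts, z up. The mouth is 84 mm wide (4 mm clear on either side of the tin). No step: the tin slides on the worktop all the way; the cork floor is flush. Open above.
- post_left (a point): Top of one of the two fixed mouth posts: dark round wood with a brass ball, radius 9 mm, 52 mm high. The point is on its axis, 52 mm above the worktop, at y = +51 mm in the stand's frame.
- post_right (a point): The same on the other post, at y = -51 mm in the stand's frame.
- back_rail (a point): Middle of the inner face of the stand's back rail, at its top edge: x = 125 mm, z = 30 mm in the stand's frame. The side rails are also 30 mm high, with inner faces at y = +51 and -51 mm. The tin is wholly behind the posts once its centre is at x = 47 mm or more; against this rail its centre is at x = 87 mm.
- tomato: Red tomato, 75 mm across, 79 mm high, loose; leave alone. Origin at its underside.
- jar: Glass jar with a pale lid and dark label, 60 mm across, 99 mm high, loose; leave alone. Origin at its underside.
- candle: White candle in a clear glass, 76 mm across, 90 mm high, loose; leave alone. Origin at its underside.
- spice_black: Spice jar with a black cap, 41 mm across, 105 mm high, loose; leave alone. Origin at its underside.
- spice_red: Spice jar with a red cap, 41 mm across, 105 mm high, loose; leave alone. Origin at its underside.
Things that resemble listed ones, but are neither listed nor needed, are in the scene too. There is more than one size of the tin_stand; the job needs the largest. Leave any turquoise look-alike of the part that bears tin_mid alone.

How it is judged:
On the way:
1. the tin, upright on the worktop, is in the mouth between the two posts (x of tin_mid in the frame of tin_stand between -0.015 and 0.045 m and y of tin_mid in the frame of tin_stand between -0.014 and 0.014 m and angle between tin_mid's own z axis and vertical below 0.2 rad).
At the end, for the whole second after the job is handed in: The tin stands upright (within 0.1 rad) and still on the worktop inside the stand, its centre at least 46 mm beyond the line of the posts (so the whole tin is behind the posts) and between the side rails (x of tin_mid in the frame of tin_stand between 0.046 and 0.092 m and y of tin_mid in the frame of tin_stand between -0.018 and 0.018 m and height (world z) of tin_mid below 0.034 m and angle between tin_mid's own z axis and vertical below 0.1 rad and linear speed of tin below 0.02 m/s); the robot touches nothing.
It fails at once if the tin is lifted off the worktop (by more than 10 mm) (height (world z) of tin_mid above 0.039 m).
It fails at once if the tin is tipped (by more than 0.35 rad) (angle between tin_mid's own z axis and vertical above 0.35 rad).
It fails at once if one of the other loose things is moved by more than 20 mm (distance of any of tomato, jar, candle, spice_black, spice_red from where it was at the start of the episode above 0.02 m).
It also fails if it takes over 48 s, if anything falls off the work surface, if the arm or the gripper's body presses on something with over 40 N, if the wrist force passes 120 N, or if a joint passes its speed limit or range.

## Working session

There is one attempt and no reset: what is moved stays moved. The work goes in short steps, Python scripts to look and compute and a tool call to move; the robot and the scene stay as the last step left them, time stands still between calls to the robot, and variables do not carry over. Pictures are saved under pics/ and viewed, at most 10 in all, crops included, and the job is handed in when it is done.

Besides the shell and the picture viewer there is one more tool, called after "Call:" by a JSON object that holds its "method" and its "body". send_rows: Moves the arm, as the interface text tells. Its arguments: {"type":"object","properties":{"moves":{"type":"string"},"newtons":{"type":"number"}},"required":["moves"]}

```bash
mkdir -p pics
cat > h.py <<'E'
import numpy as np,cv2
from plant import ctrl
def cam(n):
    c=ctrl.read_camera(n);f=240/np.tan(np.radians(c['fovy'])/2)
    c['K']=np.array([[f,0,c['cx']],[0,f,c['cy']],[0,0,1.]]);c['d']=np.array(c['distortion'],float);c['E']=np.array(c['extrinsics']);return c
def ray(c,uv,z):
    p=cv2.undistortPoints(np.array(uv,float).reshape(-1,1,2),c['K'],c['d']).reshape(-1,2)
    d=np.c_[p[:,0],-p[:,1],-np.ones(len(p))]@c['E'][:3,:3].T;o=c['E'][:3,3]
    return o+d*((z-o[2])/d[:,2])[:,None]
def proj(c,P):
    q=(np.array(P,float).reshape(-1,3)-c['E'][:3,3])@c['E'][:3,:3];q=q*[1,-1,-1]
    return cv2.projectPoints(q,np.zeros(3),np.zeros(3),c['K'],c['d'])[0].reshape(-1,2)
def save(c,n): cv2.imwrite('pics/'+n,c['image'][:,:,::-1])
E
python3 - <<'E'
from h import *
for n in('scene','top'):
    c=cam(n);save(c,n+'0.png');print(n,c['E'].round(3).tolist(),c['fovy'],c['d'])
s=ctrl.get_state();print(s['time'],s['eef_pos'],s['tcp_rot'],ctrl.finger_overhang)
E
```

```text
scene [[0.835, 0.356, -0.42, -0.112], [-0.55, 0.569, -0.611, -0.859], [0.022, 0.741, 0.671, 1.054], [0.0, 0.0, 0.0, 1.0]] 43.637867778326864 [-0.16206461  0.          0.          0.          0.        ]
top [[0.117, 0.972, -0.201, 0.287], [-0.993, 0.115, -0.025, 0.024], [-0.001, 0.203, 0.979, 1.205], [0.0, 0.0, 0.0, 1.0]] 49.19993202878934 [-0.09549648  0.          0.          0.          0.        ]
0.1 [0.20612982 0.64215177 0.2440527 ] [ 1.54759400e-01  9.87951575e-01 -1.05003222e-03 -3.32101763e-04] 0.014
```

View pics/scene0.png

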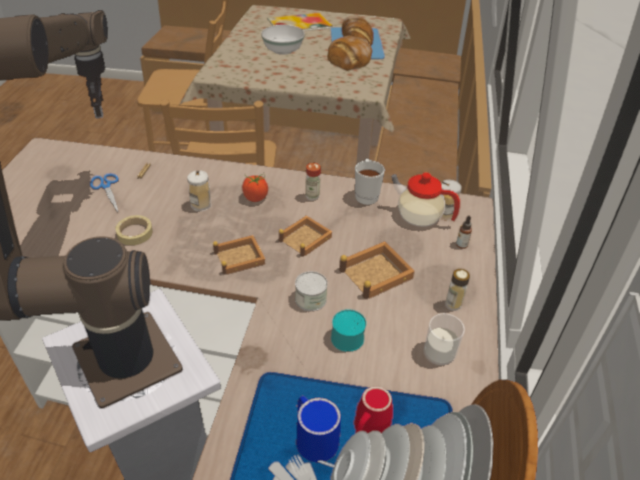

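View pics/top0.png

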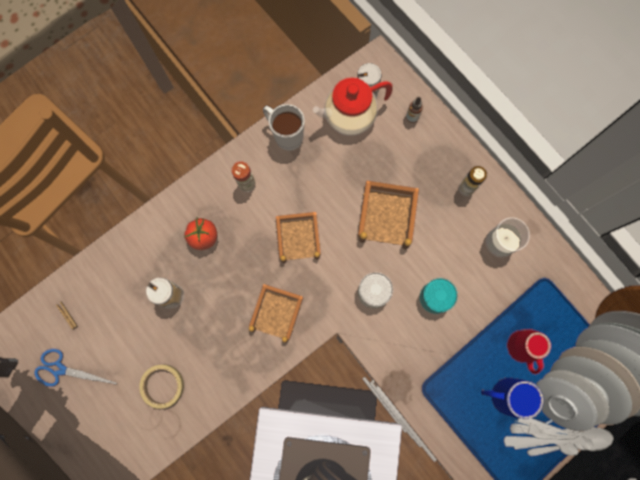

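The top view shows the tin at about (375,290) and the largest stand with its posts at about (363,236) and (408,241). The turquoise look-alike is at (439,296). Next I'll measure these more closely.

Run:
```python
from h import *
c=cam('top');im=c['image'];cr=im[160:320,330:470];cv2.imwrite('pics/crop.png',cv2.resize(cr[:,:,::-1],None,fx=4,fy=4,interpolation=cv2.INTER_CUBIC))
for uv,z in(((363,236),.045),((408,241),.045),((375,288),.058),((439,294),.058)):print(uv,ray(c,[uv],z).round(4))
c2=cam('scene');cr=c2['image'][230:320,280:420];cv2.imwrite('pics/crop2.png',cv2.resize(cr[:,:,::-1],None,fx=5,fy=5,interpolation=cv2.INTER_CUBIC))
```

```text
(363, 236) [[ 0.557  -0.0266  0.045 ]]
(408, 241) [[ 0.5574 -0.1293  0.045 ]]
(375, 288) [[ 0.4404 -0.0644  0.058 ]]
(439, 294) [[ 0.4434 -0.2062  0.058 ]]
```

View pics/crop.png

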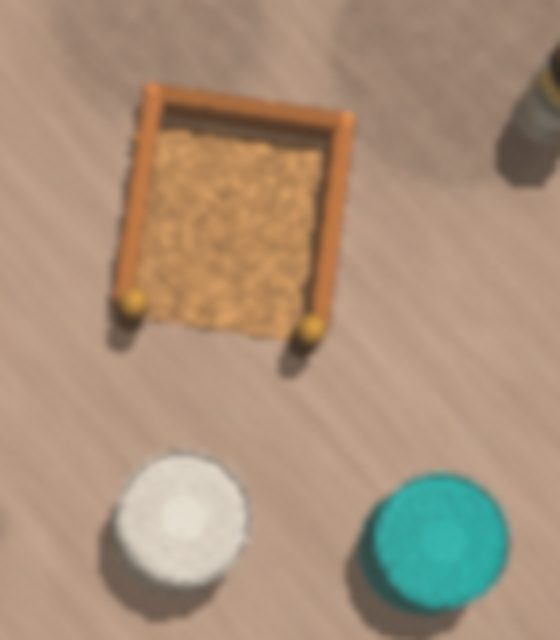

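View pics/crop2.png

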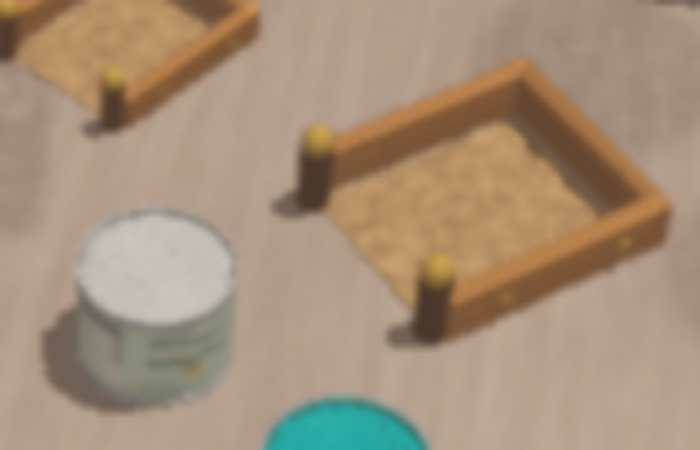

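```bash
cat >> h.py <<'E'
from scipy.spatial.transform import Rotation as R
def tri(cs,uvs):
    A=np.zeros((3,3));b=np.zeros(3)
    for c,uv in zip(cs,uvs):
        o=c['E'][:3,3];d=ray(c,[uv],0)[0]-o;d/=np.linalg.norm(d);M=np.eye(3)-np.outer(d,d);A+=M;b+=M@o
    return np.linalg.solve(A,b)
def row(pos,yaw,pos0=None,rot0=None):
    "row values from present pose to tool-down pose with tool y at world angle yaw (deg)"
    s=ctrl.get_state();p0=np.array(s['eef_pos']) if pos0 is None else pos0;r0=R.from_quat(s['tcp_rot'])
    y=np.array([np.cos(np.radians(yaw)),np.sin(np.radians(yaw)),0]);z=np.array([0,0,-1.]);x=np.cross(y,z)
    rt=R.from_matrix(np.c_[x,y,z])
    return np.r_[(r0.inv()*rt).as_rotvec()/2/np.pi,r0.inv().apply(np.array(pos)-p0)/.2].round(4)
def blob(m,near):
    n,l,s,ce=cv2.connectedComponentsWithStats(m.astype(np.uint8));i=1+np.argmin(np.hypot(*(ce[1:]-near).T)+1000*(s[1:,4]<8));return ce[i],s[i,4]
def brass(c):
    h=cv2.cvtColor(c['image'],cv2.COLOR_RGB2HSV).astype(int);return (h[...,0]>=19)&(h[...,0]<=30)&(h[...,1]>140)&(h[...,2]>110)
E
python3 - <<'E'
from h import *
t=cam('top');s=cam('scene')
for c,pts in((t,((363.2,235),(408.2,242))),(s,((343.5,257.2),(367.1,283.9)))):
    for p in pts: print(p,blob(brass(c),p))
L=tri([t,s],[(363,234.8),(408,241.6)][:1]+[(343.3,257.1)]);Rr=tri([t,s],[(408,241.6),(367,283.8)])
print('tri',L,Rr)
# tin top via mask: bright unsaturated
for c,n in((t,(375,289)),(s,(311,284))):
    h=cv2.cvtColor(c['image'],cv2.COLOR_RGB2HSV);m=(h[...,1]<45)&(h[...,2]>150);print('tin',blob(m,n))
print('tin tri',tri([t,s],[(375.3,289),(310.8,283.4)]),ray(t,[(375.3,289)],.058),ray(s,[(310.8,283.4)],.058))
# inner back corners top of rail (30mm) and outer corners
k=lambda u,v:((u+.5)/4-.5+330,(v+.5)/4-.5+160)
print('outer back corners',ray(t,[k(152,88),k(350,116)],.03).round(4))
print('row to z.245 test',row([.46,.3,.245],33))
E
```

```text
(363.2, 235) (array([202., 231.]), np.int32(1))
(408.2, 242) (array([202., 231.]), np.int32(1))
(343.5, 257.2) (array([343.25 , 257.625]), np.int32(16))
(367.1, 283.9) (array([367.33333333, 283.125     ]), np.int32(24))
tri [ 0.56093239 -0.02679342  0.04387633] [ 0.55665534 -0.12980039  0.0426903 ]
tin (array([375.45464983, 289.07462687]), np.int32(871))
tin (array([310.9632, 282.6256]), np.int32(625))
tin tri [ 0.43955625 -0.06601409  0.05284568] [[ 0.43826062 -0.0653125   0.058     ]] [[ 0.43737525 -0.07030539  0.058     ]]
outer back corners [[ 0.6923 -0.0246  0.03  ]
 [ 0.6891 -0.1421  0.03  ]]
row to z.245 test [-1.0000e-04  0.0000e+00  1.0890e-01 -1.7314e+00 -1.2425e+00  0.0000e+00]
```

Run:
```python
from h import *
def fr(yaw):
    y=np.array([np.cos(np.radians(yaw)),np.sin(np.radians(yaw)),0]);z=np.array([0,0,-1.]);return R.from_matrix(np.c_[np.cross(y,z),y,z])
s=ctrl.get_state();p=np.array(s['eef_pos']);r=R.from_quat(s['tcp_rot'])
for q,yw in(([.34,.52,.245],57),([.45,.37,.245],40),([.48,.18,.245],20),([.47,.0,.245],0),([.438,-.067,.16],-8)):
    f=fr(yw);print(((r.inv()*f).as_rotvec()/2/np.pi).round(3),(r.inv().apply(np.array(q)-p)/.2).round(3));p=np.array(q);r=f
```

```text
[-0.    -0.     0.042] [-0.824 -0.379 -0.   ]
[0.    0.    0.047] [-0.87  -0.329  0.   ]
[0.    0.    0.056] [-0.824 -0.496  0.   ]
[0.    0.    0.056] [-0.829 -0.355  0.   ]
[0.    0.    0.022] [-0.335 -0.16   0.425]
```

Call:
{"method": "send_rows", "body": {"moves": "0 0 0.042 -0.82 -0.38 0 1;0 0 0.042 -0.82 -0.38 0 1;0 0 0.042 -0.82 -0.38 0 1;0 0 0.042 -0.82 -0.38 0 1"}}

```text
time: 0.8
eef_pos: [0.342, 0.5178, 0.2454]
tcp_rot: [0.286, 0.958, -0.0, 0.0]
contact_force: [0.4, 0.2, -0.2]
opening: 1.004
finger_force: 0.0
```

Call:
{"method": "send_rows", "body": {"moves": "0 0 0.047 -0.87 -0.33 0 1;0 0 0.047 -0.87 -0.33 0 1;0 0 0.047 -0.87 -0.33 0 1;0 0 0.047 -0.87 -0.33 0 1"}}

```text
time: 1.3
eef_pos: [0.4512, 0.3681, 0.2454]
tcp_rot: [0.424, 0.906, 0.0, 0.0]
contact_force: [-0.0, 0.3, 0.3]
opening: 1.002
finger_force: 0.0
```

Call:
{"method": "send_rows", "body": {"moves": "0 0 0.056 -0.82 -0.5 0 1;0 0 0.056 -0.82 -0.5 0 1;0 0 0.056 -0.82 -0.5 0 1;0 0 0.056 -0.82 -0.5 0 1"}}

```text
time: 1.8
eef_pos: [0.4789, 0.1789, 0.2455]
tcp_rot: [0.575, 0.818, 0.0, 0.0]
contact_force: [-0.2, 0.4, -0.4]
opening: 0.998
finger_force: 0.0
```

Call:
{"method": "send_rows", "body": {"moves": "0 0 0.056 -0.83 -0.35 0 1;0 0 0.056 -0.83 -0.35 0 1;0 0 0.056 -0.83 -0.35 0 1;0 0 0.056 -0.83 -0.35 0 1;0 0 0.056 -0.83 -0.35 0 1"}}

```text
time: 2.42
eef_pos: [0.47, 0.002, 0.2454]
tcp_rot: [0.708, 0.707, 0.0, -0.0]
contact_force: [0.4, -0.3, 0.5]
opening: 1.002
finger_force: 0.0
```

Call:
{"method": "send_rows", "body": {"moves": "0 0 0.022 -0.345 -0.16 0 1;0 0 0.022 -0.345 -0.16 0 1;0 0 0.022 -0.345 -0.16 0.4 1;0 0 0.022 -0.345 -0.16 0.72 1;0 0 0.022 -0.345 -0.16 0.72 1;0 0 0.022 -0.345 -0.16 0.72 1"}}

```text
time: 3.18
eef_pos: [0.4366, -0.0663, 0.0995]
tcp_rot: [0.754, 0.657, -0.001, -0.002]
contact_force: [0.2, -0.1, 0.1]
opening: 0.996
finger_force: 0.0
```

Run:
```python
from h import *
s=cam('scene');t=cam('top');st=ctrl.get_state();print(st['eef_pos'],st['tcp_rot'])
a=cv2.resize(s['image'][200:330,240:400,::-1],None,fx=4.5,fy=4.5,interpolation=cv2.INTER_CUBIC);cv2.imwrite('pics/c3.png',a)
a=cv2.resize(t['image'][210:340,310:440,::-1],None,fx=4.5,fy=4.5,interpolation=cv2.INTER_CUBIC);cv2.imwrite('pics/c4.png',a)
```

```text
[ 0.43869633 -0.06765302  0.10232756] [7.54477935e-01 6.56324894e-01 5.39417249e-04 6.22897184e-04]
```

View pics/c3.png

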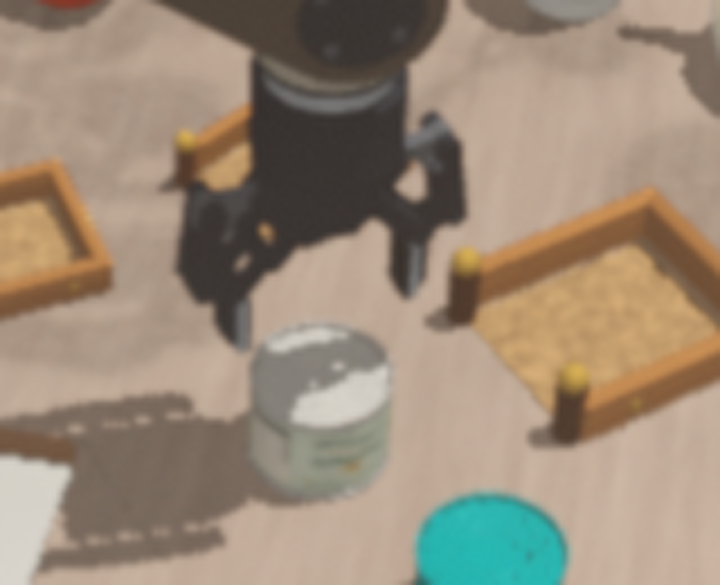

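Run:
```python
from h import *
s=cam('scene')
for z in(.088,.10): 
    p=ray(s,[(293.3,276.5),(331,264)],z);print(z,p.round(4),p.mean(0).round(4),np.linalg.norm(p[0]-p[1]))
```

```text
0.088 [[ 0.3993 -0.0549  0.088 ]
 [ 0.4948 -0.067   0.088 ]] [ 0.447 -0.061  0.088] 0.09625222581439777
0.1 [[ 0.3929 -0.0649  0.1   ]
 [ 0.4872 -0.0769  0.1   ]] [ 0.4401 -0.0709  0.1   ] 0.09505667296406112
```

Call:
{"method": "send_rows", "body": {"moves": "0 0 0 0 0 0.1 1;0 0 0 0 0 0.15 1;0 0 0 0 0 0.18 1;0 0 0 0 0 0.2 1;0 0 0 0 0 0.2 1;0 0 0 0 0 0.21 1;0 0 0 0 0 0.22 1;0 0 0 0 0 0.22 1"}}

```text
time: 4.32
eef_pos: [0.4375, -0.0685, 0.0572]
tcp_rot: [0.755, 0.655, -0.0, -0.0]
contact_force: [-0.7, -0.2, 0.1]
opening: 1.004
finger_force: 0.0
```

Call:
{"method": "send_rows", "body": {"moves": "0 0 0 0 0 0.03 1;0 0 0 0 0 0.05 1;0 0 0 0 0 0.07 1;0 0 0 0 0 0.08 1;0 0 0 0 0 0.08 1"}}

```text
time: 4.95
eef_pos: [0.4374, -0.0685, 0.0411]
tcp_rot: [0.755, 0.655, -0.0, -0.0]
contact_force: [0.2, -0.8, 0.4]
opening: 0.997
finger_force: 0.0
```

Call:
{"method": "send_rows", "body": {"moves": "0 0 0 0 0 0.04 1;0 0 0 0 0 0.07 1;0 0 0 0 0 0.095 1;0 0 0 0 0 0.095 1"}}

```text
time: 5.45
eef_pos: [0.4371, -0.0683, 0.0217]
tcp_rot: [0.755, 0.655, -0.0, -0.001]
contact_force: [0.5, -1.1, -0.3]
opening: 1.002
finger_force: 0.0
```

Run:
```python
from h import *
s=cam('scene');t=cam('top');st=ctrl.get_state();print(st['eef_pos'],st['contact_force'])
a=cv2.resize(s['image'][220:330,260:400,::-1],None,fx=5,fy=5,interpolation=cv2.INTER_CUBIC);cv2.imwrite('pics/c5.png',a)
```

```text
[ 0.43759025 -0.06850435  0.02229314] [ 0.06046889 -0.22149749  0.09658777]
```

View pics/c5.png

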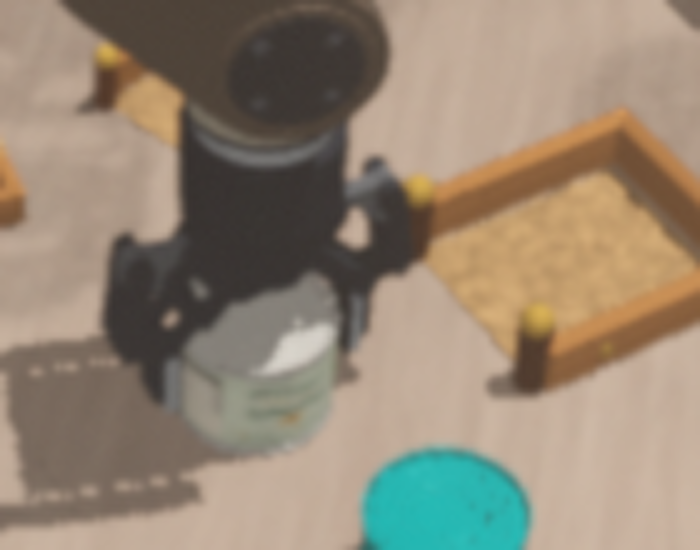

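Call:
{"method": "send_rows", "body": {"moves": "0 0 0 0 0.03 0 1;0 0 0 0 0.06 0 1;0 0 0 0 0.1 0 1;0 0 0 0 0.14 0 1;0 0 0 0 0.18 0 1;0 0 0 0 0.22 0 1;0 0 0 0 0.26 0 1;0 0 0 0 0.3 0 1;0 0 0 0 0.33 0 1;0 0 0 0 0.35 0 1;0 0 0 0 0.355 0 1;0 0 0 0 0.355 0 1"}}

```text
time: 7.05
eef_pos: [0.508, -0.0786, 0.0224]
tcp_rot: [0.755, 0.655, 0.0, 0.0]
contact_force: [-2.3, 0.5, 0.6]
opening: 0.999
finger_force: 0.6
```

Run:
```python
from h import *
s=cam('scene');t=cam('top');st=ctrl.get_state();print(st['eef_pos'],st['contact_force'])
a=cv2.resize(s['image'][220:320,280:420,::-1],None,fx=5,fy=5,interpolation=cv2.INTER_CUBIC)
b=cv2.resize(t['image'][180:300,330:440,::-1],None,fx=4,fy=4,interpolation=cv2.INTER_CUBIC)[:500]
o=np.zeros((500,800,3),np.uint8);a=cv2.resize(a,(460,329));o[:329,:460]=a;b=cv2.resize(b,(340,371));o[:371,460:]=b
cv2.imwrite('pics/c6.png',o)
```

```text
[ 0.50804305 -0.07856772  0.02235901] [-0.8543319   0.1040965   0.03870013]
```

View pics/c6.png

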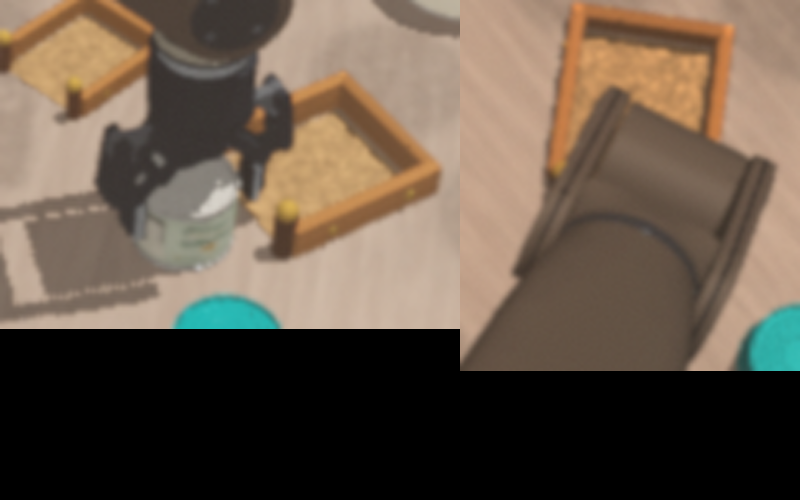

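Call:
{"method": "send_rows", "body": {"moves": "0 0 0 0 -0.02 0 1;0 0 0 0 -0.02 0 1;0 0 0 0 -0.02 -0.2 1;0 0 0 0 -0.02 -0.5 1;0 0 0 0 -0.02 -0.7 1;0 0 0 0.3 -0.02 -0.7 1;0 0 0 0.6 -0.02 -0.7 1;0 0 0 0.9 -0.02 -0.7 1;0 0 0 1 -0.02 -0.7 1;0 0 0 1 -0.02 -0.7 1"}}

```text
time: 8.4
eef_pos: [0.532, 0.1209, 0.1622]
tcp_rot: [0.754, 0.656, -0.0, 0.0]
contact_force: [0.1, -0.3, 0.2]
opening: 1.004
finger_force: 0.0
```

Run:
```python
from h import *
s=cam('scene');t=cam('top');st=ctrl.get_state();print(st['eef_pos'],st['contact_force'])
for c in(t,s):
    print('L,R in own view',ray(c,[(363,234.8),(408,241.6)] if c is t else [(343.3,257.4),(367.2,283.5)],.0433).round(4).tolist())
    h=cv2.cvtColor(c['image'],cv2.COLOR_RGB2HSV);m=(h[...,1]<45)&(h[...,2]>150)
    g=proj(c,[.504,-.0765,.058])[0];b,a=blob(m,g);print(g,b,a,ray(c,[b],.058).round(4))
b=cv2.resize(t['image'][180:310,330:450,::-1],None,fx=4.5,fy=4.5,interpolation=cv2.INTER_CUBIC);cv2.imwrite('pics/c7.png',b)
```

```text
[0.53197201 0.11917409 0.16213109] [ 0.1209021  -0.03440448 -0.37997835]
L,R in own view [[0.5602, -0.0264, 0.0433], [0.5564, -0.1297, 0.0433]]
[383.23389537 260.36042187] [382.46989374 260.63636364] 847 [[ 0.5032 -0.0749  0.058 ]]
L,R in own view [[0.5617, -0.0274, 0.0433], [0.5573, -0.1297, 0.0433]]
[335.94171487 274.08845527] [336.66559486 276.0192926 ] 622 [[ 0.5018 -0.0826  0.058 ]]
```

View pics/c7.png

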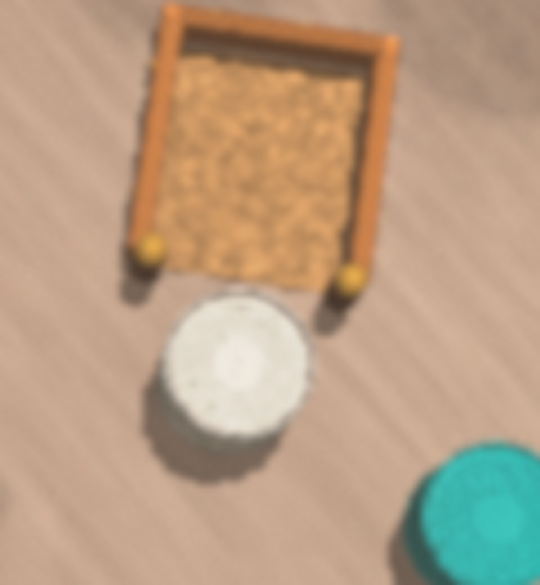

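Run:
```python
from h import *
print(row([.503,-.0755,.10],-2.1))
```

```text
[-0.000e+00  1.000e-04 -1.670e-02 -9.839e-01 -6.000e-03  3.113e-01]
```

Call:
{"method": "send_rows", "body": {"moves": "0 0 -0.0167 -0.3 -0.006 0 1;0 0 -0.0167 -0.6 -0.006 0 1;0 0 -0.0167 -0.9 -0.006 0.1 1;0 0 -0.0167 -0.984 -0.006 0.31 1;0 0 -0.0167 -0.984 -0.006 0.31 1;0 0 -0.0167 -0.984 -0.006 0.31 1"}}

```text
time: 9.25
eef_pos: [0.5035, -0.0752, 0.1012]
tcp_rot: [0.72, 0.694, 0.0, 0.0]
contact_force: [0.7, 0.4, 0.3]
opening: 0.999
finger_force: 0.0
```

Call:
{"method": "send_rows", "body": {"moves": "0 0 0 0 0 0.1 1;0 0 0 0 0 0.18 1;0 0 0 0 0 0.21 1;0 0 0 0 0 0.24 1;0 0 0 0 0 0.27 1;0 0 0 0 0 0.3 1;0 0 0 0 0 0.3 1"}}

```text
time: 10.12
eef_pos: [0.5028, -0.0745, 0.0398]
tcp_rot: [0.72, 0.694, -0.0, -0.0]
contact_force: [0.2, -0.3, -0.4]
opening: 1.0
finger_force: 0.0
```

Call:
{"method": "send_rows", "body": {"moves": "0 0 0 0 0 0.05 1;0 0 0 0 0 0.085 1;0 0 0 0 0 0.085 1;0 0 0 0 0.03 0.085 1;0 0 0 0 0.06 0.085 1;0 0 0 0 0.09 0.085 1;0 0 0 0 0.12 0.085 1;0 0 0 0 0.15 0.085 1;0 0 0 0 0.18 0.085 1;0 0 0 0 0.21 0.085 1;0 0 0 0 0.24 0.085 1;0 0 0 0 0.27 0.085 1"}}

```text
time: 11.62
eef_pos: [0.5575, -0.0766, 0.0233]
tcp_rot: [0.72, 0.694, -0.0, -0.0]
contact_force: [-1.2, -0.7, -0.9]
opening: 0.998
finger_force: 0.7
```

Call:
{"method": "send_rows", "body": {"moves": "0 0 0 0 0.03 0 1;0 0 0 0 0.06 0 1;0 0 0 0 0.09 0 1;0 0 0 0 0.12 0 1;0 0 0 0 0.15 0 1;0 0 0 0 0.18 0 1;0 0 0 0 0.2 0 1"}}

```text
time: 12.5
eef_pos: [0.5975, -0.078, 0.0234]
tcp_rot: [0.72, 0.694, 0.0, 0.0]
contact_force: [-1.7, 0.1, -0.1]
opening: 1.003
finger_force: 0.9
```

Call:
{"method": "send_rows", "body": {"moves": "0 0 0 0 0.02 0 1;0 0 0 0 0.04 0 1;0 0 0 0 0.06 0 1;0 0 0 0 0.08 0 1;0 0 0 0 0.1 0 1;0 0 0 0 0.1 0 1"}}

```text
time: 13.25
eef_pos: [0.6179, -0.0789, 0.0236]
tcp_rot: [0.72, 0.694, 0.001, 0.001]
contact_force: [0.1, 0.1, -0.5]
opening: 0.997
finger_force: 0.0
```

Free of contact forces; I'll back off 3 mm, lift, move aside and check.

Call:
{"method": "send_rows", "body": {"moves": "0 0 0 0 -0.02 0 1;0 0 0 0 -0.02 0 1;0 0 0 0 -0.02 -0.15 1;0 0 0 0 -0.02 -0.4 1;0 0 0 0 -0.02 -0.7 1;0 0 0 0.3 -0.02 -0.7 1;0 0 0 0.6 -0.02 -0.7 1;0 0 0 0.9 -0.02 -0.7 1;0 0 0 1 -0.02 -0.7 1;0 0 0 1 -0.02 -0.7 1"}}

```text
time: 14.5
eef_pos: [0.6202, 0.1221, 0.1633]
tcp_rot: [0.719, 0.695, -0.0, 0.0]
contact_force: [-0.3, -0.5, -0.4]
opening: 1.001
finger_force: 0.0
```

Run:
```python
from h import *
t=cam('top');st=ctrl.get_state();print(st['eef_pos'],st['contact_force'])
h=cv2.cvtColor(t['image'],cv2.COLOR_RGB2HSV);m=(h[...,1]<45)&(h[...,2]>150)
b,a=blob(m,proj(t,[.611,-.08,.058])[0]);p=ray(t,[b],.058)[0];d=p[:2]-[.5585,-.078];y=np.radians(-2.1)
print(b,a,p,'stand xy',d@[np.cos(y),np.sin(y)],d@[-np.sin(y),np.cos(y)])
cv2.imwrite('pics/c8.png',cv2.resize(t['image'][100:340,180:500,::-1],None,fx=2.4,fy=2.4))
```

```text
[0.62031503 0.12088761 0.16324033] [-0.58151502 -0.42245805  0.25918406]
[388.74935065 213.90779221] 770 [ 0.61188199 -0.07877453  0.058     ] stand xy 0.053374516530845136 0.0011821009416298671
```

View pics/c8.png

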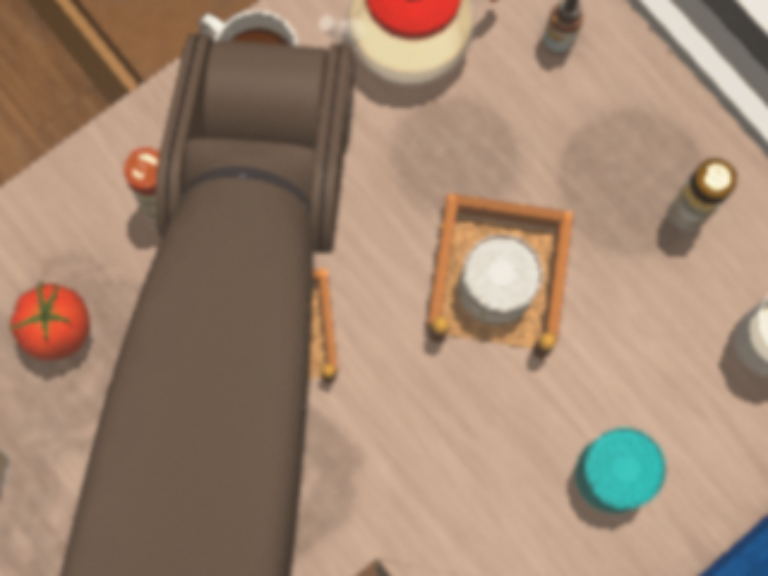

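```bash
python3 -c "
from plant import ctrl
print(ctrl.sign_off())"
```

```text
the job is handed in; nothing more can be done
None
```

I pushed the tin through the mouth of the largest stand and handed the job in. The last top view put the tin's centre about 53 mm past the posts (46 mm needed) and 1 mm off centre; the hand-in returned no verdict.

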